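# Rake stone chips level on a scan tray

## Robot

A 7-joint arm with a two-finger parallel gripper is mounted at the origin on the work surface. World frame = base frame: x ahead of the robot, y to its left, z up, the work surface at z = 0. Lengths are in m, angles in rad, forces in N, time in s.
With the tool pointing down it reaches from about 0.4 to 0.875 m from the base axis. Payload 6.5 kg.
Tool frame: the origin (TCP) lies midway between the tips of the shut fingers; the grasp point (between the pads) lies 19 mm behind it; z points along the fingers, y is the line along which they close (so a half turn about z gives the same grasp; the last joint's range is limited). The gripper opens to 85 mm and grips with 20 to 120 N. Pads are 22 mm wide; open, the fingers measure 114 mm over their backs; the gripper's body (76 mm by 85 mm) begins 54 mm behind the grasp point. The pads swing forward as they close: fully open they stand 13 mm farther back than shut.
Start: joints at [-1.277, 0.536, -0.004, 1.538, 0.003, 1.067, -0.071], TCP at [0.229, 0.608, 0.231] pointing down, gripper open.
Joint ranges: [-2.7, 2.7], [-0.37, 2.16], [-1.27, 1.26], [0.24, 2.4], [-1.31, 4.45], [0.19, 1.91], [-2.76, 2.76]. Speed limits (rad/s): [2.39, 2.39, 3.14, 3.14, 3.14, 3.14, 3.14].

## Interface

Orientations are given as a unit quaternion [w, x, y, z].
In Python, from workcell import arm, imaging gives the robot as it stands. The module is installed in compiled form; this text tells all that it offers.
- The arm moves only by the tool play_rows, never from a script. Its argument "series" is a list of rows, each a list of 2 entries, a list of its own where there are three numbers: the shift along the tool's x, y, z in m, then the turn, a rotation vector about the tool's x, y, z in degrees. In form: [[[dx, dy, dz], [rx, ry, rz]], ...]. A call has 1 to 20 rows; each row shifts and turns the commanded pose from where the row before left it, along the tool's axes as they then stand; what a row does not reach is not made up. A row lasts 1/8 s, in which the tool goes at most 62.5 mm and 10.7 degrees, less where a joint would pass 70% of its speed; a pose out of reach is approached as far as the arm can. A call with a gripper value outside its range is refused whole. "claw" is the finger opening in m, from 0 to 0.0854, set as the call begins (left out, the last holds). The fingers move at their own pace and stop on an object; the grip force is fixed at half the most. Time passes only in rows, so rows that do not move let the fingers close. It gives the time, the measured TCP pose, the force, the opening and the grip force at its end, in the units of the state.
- arm.observe(): the state, without advancing time (a new reading comes with each control period).
- imaging.get_image(name): name is "scene" or "top" or "wrist"; returns (picture, depth): 384x512x3 uint8, red, green, blue; 384x512 float32, m along the optical axis (not along the pixel's ray), 0 where there is no reading.
- imaging.get_calibration(name): a dict with "fx", "fy", "cx", "cy" (pixels), "k1" (the pictures are not rectified: a ray, as slopes to the right and down, at radius r is drawn at 1 + k1 r^2 times it, then the intrinsics apply), "world_to_cam" (4x4, takes a point from world to camera coordinates). Camera axes: x right, y up, looking along -z (the intrinsics and any distortion apply to the point x, -y, -z); pixel columns grow to the right and rows downward; lengths in m; the calibration is good to about 2 mm. A picture is of the moment at which its call begins: read the wrist's pose just before it. get_calibration takes no time and is no camera call; for the wrist camera it gives the pose at the moment of the call.
- arm.sign_off(): hands the job in; it is judged then, once.
The state is a dict: "clock": time; "joint_positions": joint angles; "joint_velocities": joint speeds; "tau": joint torques, N m; "tcp_pos": TCP position; "ee_rot": TCP orientation; "force": force on the tool from outside, world axes, zero at the start; "torque": the same for the moment, N m; "gripper_width": finger opening in m; "grasp_force": force on a finger pad.
Only numpy, scipy, OpenCV 4.12 (cv2) and the standard library are available. Lean on these libraries where they do the work, as an engineer would, in place of code of your own. Each camera call takes 0.05 s, during which the arm holds its last target. There are 200 camera calls.

## Task

Take the rake by its wooden handle, set both its runners down on the black bed of the scan tray so that the toothed bar stands on the far side of the upper chips, and, keeping the runners lightly on the bed, draw it the whole way towards the near end, so that all nine stone chips lie flat in the tray in one even layer, none resting on another. Then stand the rake back upright on its rubber pad, in the middle and turned the way the pad is, and let go. Press gently, move the chips only with the rake, and leave the other things on the desk alone.

Things in the scene. Friction and masses are not known exactly. Their poses are not given: they have to be found in the camera images.
- tray: fixed scan tray, an open box with grey walls: inside 202 mm along its x by 152 mm along its y, walls 6 mm thick, rim 58 mm above the desk. Origin on the desk under its centre, z up; its x axis points from the near end to the far end, where the chips are heaped. Bearing on tray or bed with over 12 N is too hard
- bed_heap (a point): point on the surface of the tray's black bed, 38 mm above the desk, under the middle of the heap (56 mm from the tray's centre towards the far end); axes as the tray's. The bed is rigid but not level: from the line across it through this point it rises or falls along x by an unknown slope of up to 0.055 rad (near end up to 9 mm higher or lower), which no reading shows
- rake: loose rake, about 250 g (200 to 325), standing upright and symmetric front to back; origin midway between its runners at the level of their undersides, z up. Two orange runners along x, at y = -60 and +60 mm, each 8 mm wide and 50 mm long, underside at height 0; the toothed bar joins them
- rake_grip (a point): point on the axis of the rake's wooden handle, 95 mm above the rake's origin, a good place to grip; the handle is 24 by 24 mm square, its sides along the rake's x and y, from 48 to 130 mm above the origin
- rake_bar (a point): middle of the toothed aluminium bar's lower edge, 24 mm above the rake's origin. The bar runs along y, 128 mm long, 10 mm thick, up to 48 mm above the origin. With the runners on the bed the teeth pass about 6 mm over a single layer of chips and catch chips lying on top
- dock: fixed black rubber pad with two yellow lines along its y, the rake's place: 90 mm (x) by 160 mm (y), 8 mm thick, origin on the desk under its centre. The rake starts standing on it, its axes about along the pad's
- mug: blue mug, 80 mm wide, 90 mm tall, bystander; origin at its underside
- jar: closed jar, 70 mm wide, 100 mm tall, bystander; origin at its underside
- gauge: stepped steel gauge block, 90 by 30 by 32 mm, bystander; origin at its underside
- brush: hand brush lying on the desk, bystander; origin at its underside
- chip1: one of nine seven-sided stone chips (red, grey or white), 29 mm across, 18 mm thick, 30 g; origin at its centre, z along its thickness. Chips 1 to 6 start flat on the bed, in two rows of three across it at about x = +71 and +40 mm in the tray frame, 31 mm apart; chips 7 to 9 start on top of them, in a row across at about x = +44 mm
- chip2: a stone chip like chip1, starting flat on the bed
- chip3: a stone chip like chip1, starting flat on the bed
- chip4: a stone chip like chip1, starting flat on the bed
- chip5: a stone chip like chip1, starting flat on the bed
- chip6: a stone chip like chip1, starting flat on the bed
- chip7: a stone chip like chip1, starting on top of the others
- chip8: a stone chip like chip1, starting on top of the others
- chip9: a stone chip like chip1, starting on top of the others
Things that resemble listed ones, but are neither listed nor needed, are in the scene too. Of the things that look like the rake, the largest one is meant.

How it is judged:
On the way, in this order (a step that is already met when the one before it is completed fails the run):
1. the rake is taken off its pad (z of rake in the frame of dock above 0.03 m), for 0.1 s.
2. the rake stands on the bed with light pressure (1 to 12 N), its bar beyond the upper chips (45 mm or more towards the far end from the tray's centre) (contact force between rake and tray above 1 N and x of rake in the frame of tray above 0.045 m and z of rake in the frame of tray between 0.028 and 0.048 m), for 0.2 s.
3. with the rake still bearing on the bed (over 1 N) and 35 mm or more past the tray's centre towards the near end, all chips lie flat in one layer (z of each of chip1, chip2, chip3, chip4, chip5, chip6, chip7, chip8, chip9 in the frame of tray below 0.056 m and angle between the z axis of each of chip1, chip2, chip3, chip4, chip5, chip6, chip7, chip8, chip9 and the z axis of tray, either way round below 0.25 rad and contact force between rake and tray above 1 N and x of rake in the frame of tray below -0.035 m and z of rake in the frame of tray between 0.028 and 0.048 m), for 0.1 s.
At the end, for the whole second after the job is handed in: all nine chips are in the tray at rest in one layer, each flat to 0.25 rad, its centre 38 to 56 mm above the desk (flat about 47, stacked about 65); the rake stands upright (0.1 rad) at rest on its pad, within 25 mm of the pad centre and 0.3 rad of its direction (z of chip1 in the frame of tray between 0.038 and 0.056 m and z of chip2 in the frame of tray between 0.038 and 0.056 m and z of chip3 in the frame of tray between 0.038 and 0.056 m and z of chip4 in the frame of tray between 0.038 and 0.056 m and z of chip5 in the frame of tray between 0.038 and 0.056 m and z of chip6 in the frame of tray between 0.038 and 0.056 m and z of chip7 in the frame of tray between 0.038 and 0.056 m and z of chip8 in the frame of tray between 0.038 and 0.056 m and z of chip9 in the frame of tray between 0.038 and 0.056 m and angle between the z axis of each of chip1, chip2, chip3, chip4, chip5, chip6, chip7, chip8, chip9 and the z axis of tray, either way round below 0.25 rad and horizontal distance between rake and dock below 0.025 m and z of rake in the frame of dock below 0.012 m and angle between rake's own z axis and vertical below 0.1 rad and angle between the x axis of rake and the x axis of dock, either way round below 0.3 rad and linear speed of each of rake, chip1, chip2, chip3, chip4, chip5, chip6, chip7, chip8, chip9 below 0.02 m/s); the robot touches nothing.
It fails at once if the tray or its bed is borne on with more than 12 N (contact force between any of rake, the fingers, the arm and tray above 12 N).
It fails at once if a chip is touched with the gripper or arm instead of the rake (contact force between any of the fingers, the arm and chip1 above 0.5 N or contact force between any of the fingers, the arm and chip2 above 0.5 N or contact force between any of the fingers, the arm and chip3 above 0.5 N or contact force between any of the fingers, the arm and chip4 above 0.5 N or contact force between any of the fingers, the arm and chip5 above 0.5 N or contact force between any of the fingers, the arm and chip6 above 0.5 N or contact force between any of the fingers, the arm and chip7 above 0.5 N or contact force between any of the fingers, the arm and chip8 above 0.5 N or contact force between any of the fingers, the arm and chip9 above 0.5 N).
It fails at once if a bystander is moved by more than 20 mm (distance of any of mug, jar, gauge, brush from where it was at the start of the episode above 0.02 m).
It also fails if it takes over 72 s, if anything falls off the work surface, if the arm or the gripper's body presses on something with over 40 N, if the wrist force passes 120 N, or if a joint passes its speed limit or range.

## Working session

There is one attempt and no reset: what is moved stays moved. The work goes in short steps, Python scripts to look and compute and a tool call to move; the robot and the scene stay as the last step left them, time stands still between calls to the robot, and variables do not carry over. Pictures are saved under pics/ and viewed, at most 10 in all, crops included, and the job is handed in when it is done.

Besides the shell and the picture viewer there is one more tool, called after "Call:" as name([rows], argument=value, ...), one row to a line, values as JSON. play_rows: Moves the arm, as the interface text tells. Its arguments: {"type":"object","properties":{"series":{"type":"array"},"claw":{"type":"number"}},"required":["series"]}

```bash
mkdir -p pics; cat > h.py <<'E'
import numpy as np, cv2
from workcell import arm, imaging
def pts(name, d, cal):
    h,w=d.shape; u,v=np.meshgrid(np.arange(w),np.arange(h))
    K=np.array([[cal['fx'],0,cal['cx']],[0,cal['fy'],cal['cy']],[0,0,1.]])
    n=cv2.undistortPoints(np.stack([u,v],-1).reshape(-1,1,2).astype(float),K,np.array([cal['k1'],0,0,0.])).reshape(h,w,2)
    p=np.stack([n[...,0]*d,-n[...,1]*d,-d,np.ones_like(d)],-1)
    return (p@np.linalg.inv(cal['world_to_cam']).T)[...,:3]
def look(name):
    cal=imaging.get_calibration(name); im,d=imaging.get_image(name)
    return im,d,pts(name,d,cal)
E
python3 - <<'E'
from h import *
s=arm.observe(); print(s)
for n in ['scene','top']:
    im,d,P=look(n); np.savez(f'{n}0.npz',im=im,d=d,P=P)
    cv2.imwrite(f'pics/{n}0.png',im[...,::-1])
E
```

```text
{'clock': 0.0, 'joint_positions': array([-1.27722679,  0.53718517, -0.0044766 ,  1.53891454,  0.0025868 ,
        1.06730878, -0.07118645]), 'joint_velocities': array([-0.00128841, -0.000255  ,  0.00017854, -0.00046645, -0.0006295 ,
       -0.0008576 , -0.00017657]), 'tau': array([ 6.06171488e-04, -5.83411396e+01,  1.04908369e+00, -2.59104162e+01,
        1.23555426e-02,  9.70682537e-03, -8.45326582e-06]), 'tcp_pos': array([0.22859836, 0.60776786, 0.23038428]), 'ee_rot': array([-1.11662238e-04,  1.78861105e-01,  9.83873918e-01, -8.98173423e-04]), 'force': array([ 0.11320255, -0.31327842, -0.13939464]), 'torque': array([-0.00294516,  0.01236866,  0.01053363]), 'grasp_force': 0.0, 'gripper_width': 0.08536389130413942}
```

View pics/scene0.png

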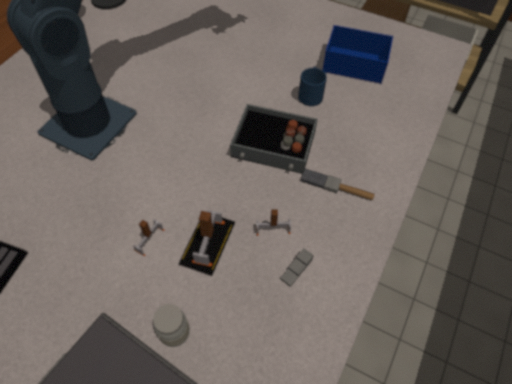

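View pics/top0.png

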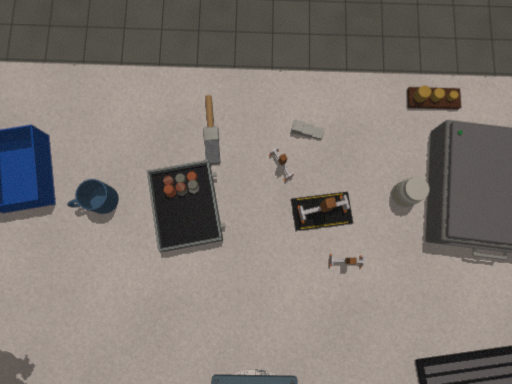

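The scene view shows a rake on the black pad at (208,240) and two small rakes at (147,235) and (273,222). In the top view they are at (325,205), (347,261) and (283,163). The tray is at (185,205), with its chips at the far end near (180,185). The candidate on the yellow-lined pad is the largest, so I'll confirm it with a crop and measurements.

```bash
python3 - <<'E'
from h import *
z=np.load('top0.npz'); im,P=z['im'],z['P']
a=cv2.resize(im[140:285,255:375],None,fx=4,fy=4,interpolation=cv2.INTER_CUBIC)
b=cv2.resize(im[150:260,140:230],None,fx=4,fy=4,interpolation=cv2.INTER_CUBIC)
b=cv2.copyMakeBorder(b,0,a.shape[0]-b.shape[0],0,0,cv2.BORDER_CONSTANT)[:, :320]
cv2.imwrite('pics/crop0.png',np.hstack([a,b])[...,::-1])
def rect(m,t,box):
    r0,r1,c0,c1=box; k=np.zeros(m.shape,bool); k[r0:r1,c0:c1]=1; k&=m
    q=P[k][:,:2]; r=cv2.minAreaRect((q*1000).astype(np.float32)); print(t,k.sum(),np.round(r,1).tolist() if 0 else r,'med z',np.median(P[k][:,2]),q.mean(0))
Z=P[...,2]
print('desk z',np.median(Z[300:350,250:400]))
rect((Z>.045),'tray rim',(155,255,142,228))
rect((Z>.09),'rake handle',(185,235,285,360))
rect((Z>.04)&(Z<.085),'rake body',(185,235,285,360))
dark=im.max(2)<60
rect(dark&(Z<.02),'dock',(185,235,285,360))
hsv=cv2.cvtColor(im,cv2.COLOR_RGB2HSV)
rect((hsv[...,1]>130)&(hsv[...,0]>18)&(hsv[...,0]<35)&(Z<.02),'yellow',(185,235,285,360))
for t,bx in (('small1',(145,185,270,298)),('small2',(250,272,325,368)),('mug',(175,220,65,120)),('brush',(90,165,200,222))): rect(Z>.015,t,bx)
E
```

```text
desk z 0.00041182835340358714
tray rim 1478 ((507.7939453125, 153.75770568847656), (283.5878601074219, 230.5247802734375), 12.0113525390625) med z 0.05772523394200091 [0.55334548 0.19555178]
rake handle 160 ((474.5274963378906, -83.1171875), (27.928298950195312, 248.12350463867188), 34.29304504394531) med z 0.13708655822648003 [ 0.52168881 -0.15466152]
rake body 229 ((536.5714721679688, -174.14035034179688), (35.82589340209961, 127.6540298461914), 15.47421646118164) med z 0.05615521661150935 [ 0.53498696 -0.17008293]
dock 1055 ((532.5669555664062, -175.119873046875), (86.18595886230469, 157.05406188964844), 9.024190902709961) med z 0.008317202062414042 [ 0.52710262 -0.16968801]
yellow 176 ((534.358154296875, -177.68991088867188), (84.63692474365234, 135.39524841308594), 8.792634010314941) med z 0.008563440921580456 [ 0.52905246 -0.17620421]
small1 197 ((544.064697265625, -46.4391975402832), (72.32832336425781, 315.2354431152344), 81.92352294921875) med z 0.0353511510121427 [ 0.6505667  -0.05989642]
small2 172 ((401.5661315917969, -135.84751892089844), (294.2882385253906, 23.227636337280273), 88.77870178222656) med z 0.035353478016262097 [ 0.39987876 -0.23071738]
mug 908 ((499.3424987792969, 241.0876007080078), (498.9206848144531, 84.00981903076172), 74.72264099121094) med z 0.06253886006459808 [0.54811858 0.42239172]
brush 697 ((615.822265625, 110.9375991821289), (482.5965270996094, 71.27293395996094), 15.654848098754883) med z 0.019045677360168156 [0.72916124 0.13432458]
```

View pics/crop0.png

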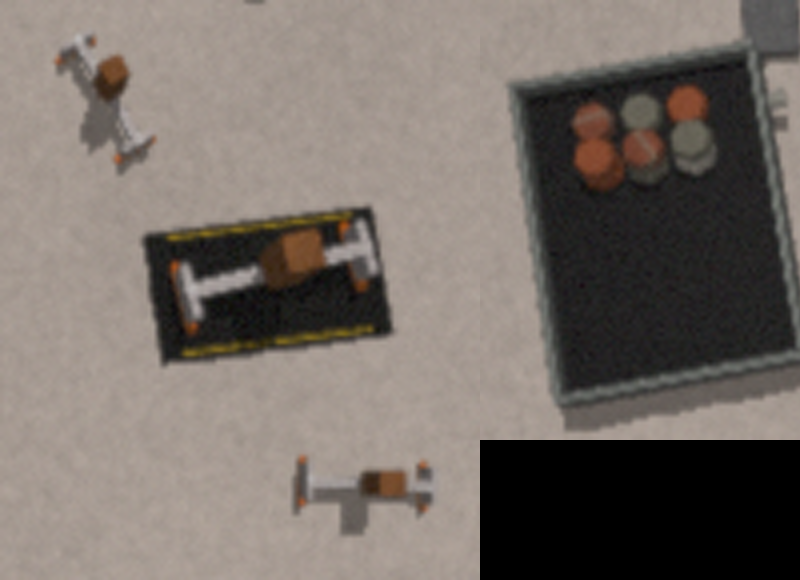

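The crop confirms it: the rake on the yellow-lined pad is about twice the size of the two lookalikes. Three chips lie on top, in the lower row of the heap. I'll refine the fits with invalid depth removed.

```bash
python3 - <<'E'
from h import *
for n in ['top']:
    z=np.load(n+'0.npz'); im,P,d=z['im'],z['P'],z['d']; Z=P[...,2]
    def rect(m,t,c,R,erode=0):
        k=m&(d>0)&(np.hypot(P[...,0]-c[0],P[...,1]-c[1])<R)
        q=(P[k][:,:2]*1000).astype(np.float32); q0=q
        # drop isolated
        from scipy.spatial import cKDTree
        q=q[[len(x)>4 for x in cKDTree(q).query_ball_point(q,8)]]
        r=cv2.minAreaRect(q); print(t,len(q),len(q0),np.round(r[0],1),np.round(r[1],1),round(r[2],2),'z',np.round(np.percentile(P[k][:,2],[5,50,95]),4),'mean',q.mean(0))
    rect((Z>.05)&(Z<.064),'rim',(.553,.19),.17)
    rect((Z>.13)&(Z<.15),'handle',(.53,-.17),.1)
    rect((Z>.048)&(Z<.062),'bar',(.53,-.17),.1)
    rect((Z>.01)&(Z<.045),'runners',(.53,-.17),.1)
    rect((im.max(2)<60)&(Z>.005)&(Z<.012),'dock',(.533,-.175),.1)
    rect((Z>.06)&(Z<.085),'chips top',(.59,.2),.07)
    rect((Z>.045)&(Z<.06),'chips low',(.61,.2),.055)
E
```

```text
rim 1046 1048 [535.  193.2] [214.3 164.3] 11.89 z [0.0516 0.0572 0.0606] mean [551.0064  198.99435]
handle 103 103 [ 536.8 -174.2] [24.  23.5] 15.29 z [0.1346 0.1377 0.1405] mean [ 536.6235 -173.939 ]
bar 188 189 [ 536.6 -174.1] [ 35.8 127.7] 15.47 z [0.051  0.0561 0.0593] mean [ 535.08234 -169.80786]
runners 235 359 [ 532.5 -176.8] [ 86.9 152.3] 9.59 z [0.0101 0.0113 0.0316] mean [ 530.30176 -174.89217]
dock 971 975 [ 532.7 -175. ] [ 86.2 157. ] 8.88 z [0.0057 0.0083 0.0111] mean [ 527.18964 -169.7159 ]
chips top 275 290 [594.  201.4] [86.6 73.2] 87.68 z [0.0613 0.0732 0.0769] mean [577.6915 200.85  ]
chips low 417 419 [601.3 201. ] [ 80.6 100.6] 11.5 z [0.0474 0.0553 0.0592] mean [606.6797  203.52452]
```

Call:
play_rows([
  [[-0.0282,-0.0312,0],[0,0,0]],
  [[-0.0282,-0.0312,0],[0,0,0]],
  [[-0.0282,-0.0312,0],[0,0,0]],
  [[-0.0282,-0.0312,0],[0,0,0]],
  [[-0.0282,-0.0312,0],[0,0,0]],
  [[-0.0282,-0.0312,0],[0,0,0]],
  [[-0.0282,-0.0312,0],[0,0,0]],
  [[-0.0282,-0.0312,0],[0,0,0]],
  [[-0.0282,-0.0312,0],[0,0,0]],
  [[-0.0282,-0.0312,0],[0,0,0]],
  [[-0.0282,-0.0312,0],[0,0,0]],
  [[-0.0282,-0.0312,0],[0,0,0]],
  [[-0.0282,-0.0312,0],[0,0,0]],
  [[-0.0282,-0.0312,0],[0,0,0]],
  [[-0.0282,-0.0312,0],[0,0,0]],
  [[-0.0282,-0.0312,0],[0,0,0]],
  [[-0.0282,-0.0312,0],[0,0,0]],
  [[-0.0282,-0.0312,0],[0,0,0]],
  [[-0.0282,-0.0312,0],[0,0,0]],
  [[-0.0282,-0.0312,0],[0,0,0]],
], claw=0.0854)

```text
clock: 2.6
tcp_pos: [0.5373, -0.1753, 0.231]
ee_rot: [-0.0, 0.179, 0.984, 0.0]
force: [0.9, 1.2, 0.0]
gripper_width: 0.0852
grasp_force: 0.0
```

Call:
play_rows([
  [[0,0,0],[0,0,9]],
  [[0,0,0],[0,0,9]],
  [[0,0,0],[0,0,9]],
  [[0,0,0],[0,0,9]],
  [[0,0,0],[0,0,9]],
  [[0,0,0],[0,0,9]],
  [[0,0,0],[0,0,0]],
])

```text
clock: 3.48
tcp_pos: [0.5368, -0.174, 0.2309]
ee_rot: [-0.0, 0.605, 0.796, -0.0]
force: [0.6, -0.5, -0.0]
gripper_width: 0.0852
grasp_force: 0.0
```

```bash
cat >> h.py <<'E'
from scipy.spatial.transform import Rotation as R
def goto(p,yaw,s=None):
    """shift in tool axes, then turn, to put TCP at p with tool y at world angle yaw (deg), z down"""
    s=s or arm.observe(); w,x,y,z=s['ee_rot']; r=R.from_quat([x,y,z,w])
    c,n=np.cos(np.radians(yaw)),np.sin(np.radians(yaw))
    T=R.from_matrix(np.array([[-n,c,0],[c,n,0],[0,0,-1.]]).T.T)
    T=R.from_matrix(np.column_stack([[n,-c,0],[c,n,0],[0,0,-1.]])) 
    a=(r.inv()*T).as_rotvec(degrees=True)
    print('t',s['clock'],'tcp',np.round(s['tcp_pos'],4),'F',np.round(s['force'],2),'w',round(s['gripper_width'],4))
    print('shift',np.round(r.inv().apply(np.array(p)-s['tcp_pos']),4),'turn',np.round(a,2))
E
python3 - <<'E'
from h import *
im,d,P=look('wrist'); np.savez('wrist0.npz',im=im,d=d,P=P); cv2.imwrite('pics/wrist0.png',im[...,::-1])
r=arm.observe(); w,x,y,z=r['ee_rot']; print(R.from_quat([x,y,z,w]).as_matrix().round(3))
goto([.5367,-.1742,.084],15.4)
E
```

```text
[[-0.269  0.963 -0.001]
 [ 0.963  0.269 -0.   ]
 [ 0.    -0.001 -1.   ]]Traceback (most recent call last):
  File "<stdin>", line 4, in <module>
  File "h.py", line 18, in goto
    T=R.from_matrix(np.column_stack([[n,-c,0],[c,n,0],[0,0,-1.]]))
  File "scipy/spatial/transform/_rotation.pyx", line 1143, in scipy.spatial.transform._rotation.Rotation.from_matrix
ValueError: Non-positive determinant (left-handed or null coordinate frame) in rotation matrix 0: [[ 0.26555612  0.9640954   0.        ]
 [-0.9640954   0.26555612  0.        ]
 [ 0.          0.         -1.        ]].
```

View pics/wrist0.png

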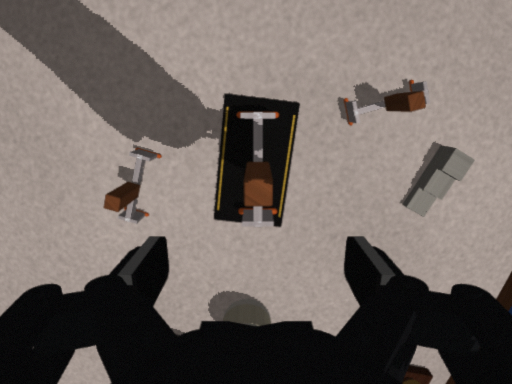

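The wrist view shows the rake aligned with the tool: its handle top is at (258,178), centred between the fingers, and its bar runs vertically. I'll refine the handle and pad pose from wrist depth.

```bash
sed -i '/T=R.from_matrix(np.array/d; s/\[\[n,-c,0\]/[[-n,c,0]/' h.py
sed -i '/^    T=R/s/.*/    T=R.from_matrix(np.column_stack([[-n,c,0],[c,n,0],[0,0,-1.]]))/' h.py
python3 - <<'E'
from h import *
z=np.load('wrist0.npz'); im,P,d=z['im'],z['P'],z['d']; Z=P[...,2]
def rect(m,t,c,Rr):
    k=m&(d>0)&(np.hypot(P[...,0]-c[0],P[...,1]-c[1])<Rr)
    k=cv2.morphologyEx(k.astype(np.uint8),cv2.MORPH_OPEN,np.ones((3,3)))>0
    q=(P[k][:,:2]*1000).astype(np.float32)
    r=cv2.minAreaRect(q); print(t,len(q),np.round(r[0],1),np.round(r[1],1),round(r[2],2),'z',np.round(np.percentile(P[k][:,2],[5,50,95]),4))
rect((Z>.133)&(Z<.145),'handle',(.537,-.174),.05)
rect((Z>.052)&(Z<.06),'bar',(.537,-.174),.09)
rect((Z>.004)&(Z<.013)&(im.max(2)<60),'dock',(.533,-.175),.1)
rect((Z>.01)&(Z<.022)&(im[...,0]>im[...,2]+40.),'runners',(.533,-.175),.1)
goto([.5367,-.1742,.084],15.4)
E
```

```text
handle 826 [ 539.1 -173. ] [23.5 24. ] 15.83 z [0.1364 0.1381 0.1393]
bar 909 [ 539.3 -173. ] [ 34.4 126.9] 15.84 z [0.0549 0.0562 0.0574]
dock 5555 [ 535.  -173.3] [ 88.9 158.1] 8.78 z [0.007  0.0083 0.0096]
runners 81 [ 539.6 -172.9] [ 48.7 125.7] 15.82 z [0.0124 0.0151 0.0169]
t 3.525 tcp [ 0.5369 -0.174   0.231 ] F [-0.59  0.16  0.05] w 0.0854
shift [-1.00e-04 -1.00e-04  1.47e-01] turn [-0.04 -0.01  0.19]
```

Call:
play_rows([
  [[0,0.001,0.03],[0,0,-0.3]],
  [[0,0,0.03],[0,0,0]],
  [[0,0,0.03],[0,0,0]],
  [[0,0,0.03],[0,0,0]],
  [[0,0,0.017],[0,0,0]],
  [[0,0,0.01],[0,0,0]],
  [[0,0,0],[0,0,0]],
  [[0,0,0],[0,0,0]],
])

```text
clock: 4.53
tcp_pos: [0.5387, -0.1742, 0.0852]
ee_rot: [0.001, 0.604, 0.797, 0.0]
force: [0.5, -0.0, 0.5]
gripper_width: 0.0854
grasp_force: 0.0
```

Call:
play_rows([
  [[0,0,0],[0,0,0]],
  [[0,0,0],[0,0,0]],
  [[0,0,0],[0,0,0]],
  [[0,0,0],[0,0,0]],
  [[0,0,0],[0,0,0]],
  [[0,0,0],[0,0,0]],
  [[0,0,0],[0,0,0]],
  [[0,0,0],[0,0,0]],
], claw=0.01)

```text
clock: 5.52
tcp_pos: [0.5382, -0.174, 0.0845]
ee_rot: [0.0, 0.604, 0.797, 0.0]
force: [-0.4, 0.7, 5.6]
gripper_width: 0.0234
grasp_force: 58.8
```

Call:
play_rows([
  [[0,0,-0.01],[0,0,0]],
  [[0,0,-0.02],[0,0,0]],
  [[0,0,-0.03],[0,0,0]],
  [[0,0,-0.03],[0,0,0]],
  [[0,0,-0.01],[0,0,0]],
  [[0,0,0],[0,0,0]],
  [[0,0,0],[0,0,0]],
  [[0,0,0],[0,0,0]],
])

```text
clock: 6.52
tcp_pos: [0.5373, -0.1738, 0.1833]
ee_rot: [-0.001, 0.604, 0.797, -0.0]
force: [-0.5, 0.3, -3.0]
gripper_width: 0.023
grasp_force: 59.3
```

```bash
python3 - <<'E'
from h import *
im,d,P=look('top'); np.savez('top1.npz',im=im,d=d,P=P)
w=look('wrist'); np.savez('wrist1.npz',im=w[0],d=w[1],P=w[2]); cv2.imwrite('pics/wrist1.png',w[0][...,::-1])
t=np.array([.535,.1932]);a=np.radians(11.9)
goto([*(t+.056*np.array([np.cos(a),np.sin(a)])),.184],11.9)
E
```

```text
t 6.625 tcp [ 0.5376 -0.1739  0.1836] F [ 0.17  0.16 -3.45] w 0.0233
shift [ 0.3505  0.1526 -0.0004] turn [-0.07 -0.02  3.78]
```

View pics/wrist1.png

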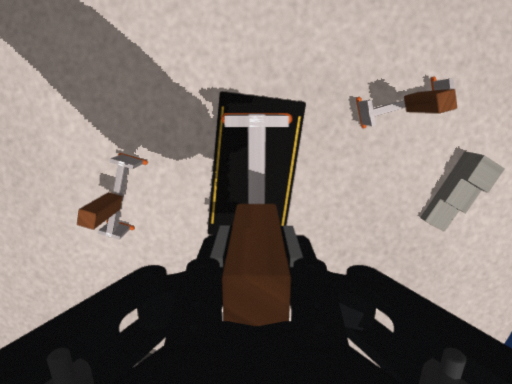

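Call:
play_rows([
  [[0.02,0.015,0],[0,0,1.2]],
  [[0.03,0.025,0],[0,0,1.3]],
  [[0.03,0.025,0],[0,0,1.3]],
  [[0.03,0.025,0],[0,0,0]],
  [[0.03,0.025,0],[0,0,0]],
  [[0.03,0.025,0],[0,0,0]],
  [[0.02,0.015,0],[0,0,0]],
  [[0,0,0],[0,0,0]],
  [[0,0,0],[0,0,0]],
  [[0,0,0],[0,0,0]],
])

```text
clock: 7.88
tcp_pos: [0.6463, 0.0438, 0.1845]
ee_rot: [0.0, 0.631, 0.776, -0.0]
force: [0.3, 0.4, -3.0]
gripper_width: 0.0237
grasp_force: 59.4
```

```bash
cat >> h.py <<'E'
def trayfit(P,d,t='w'):
    """fit inner/outer rim: returns centre, yaw; prints rect"""
    Z=P[...,2]; k=(d>0)&(Z>.052)&(Z<.064)&(np.hypot(P[...,0]-.535,P[...,1]-.195)<.15)
    k=cv2.morphologyEx(k.astype(np.uint8),cv2.MORPH_OPEN,np.ones((2,2)))>0
    q=(P[k][:,:2]*1000).astype(np.float32); r=cv2.minAreaRect(q); print(t,len(q),r)
E
python3 - <<'E'
from h import *
im,d,P=look('wrist'); np.savez('wrist2.npz',im=im,d=d,P=P); cv2.imwrite('pics/wrist2.png',im[...,::-1])
goto([.535,.1932,.184],11.9); trayfit(P,d)
E
```

```text
t 7.925 tcp [0.6463 0.0441 0.1845] F [ 0.27 -0.04 -2.44] w 0.0235
shift [ 0.1687 -0.0786  0.0004] turn [-0.01  0.03 -0.14]
w 4116 ((534.7733154296875, 138.01254272460938), (260.30242919921875, 103.34326171875), 14.535452842712402)
```

View pics/wrist2.png

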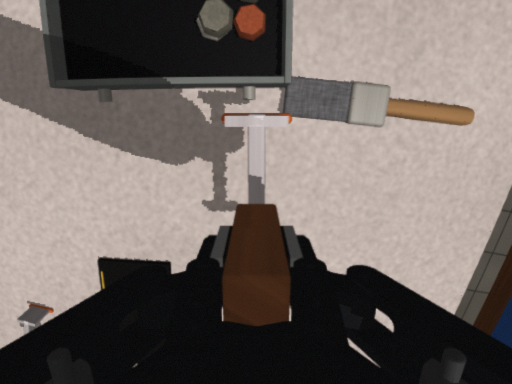

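```bash
python3 - <<'E'
from h import *
z=np.load('wrist2.npz'); im,P,d=z['im'],z['P'],z['d']; Z=P[...,2]
a=np.radians(11.9); e=np.array([[np.cos(a),np.sin(a)],[-np.sin(a),np.cos(a)]])
L=(P[...,:2]-[.535,.1932])@e.T*1000   # tray frame guess, mm
ok=(d>0)
rim=ok&(Z>.054)&(Z<.062)
def edge(k,t,i):
    q=L[k]; o=1-i
    b=np.round(q[:,o]/8); lo=[];hi=[]
    for v in np.unique(b):
        s=q[b==v]
        if len(s)>6: lo.append((v*8,np.percentile(s[:,i],3)));hi.append((v*8,np.percentile(s[:,i],97)))
    for n,x in (('lo',lo),('hi',hi)):
        x=np.array(x); f=np.polyfit(x[:,0],x[:,1],1); print(t,n,len(x),'at mid',np.round(np.median(x[:,1]),1),'slope deg',np.degrees(f[0]).round(2),'x0',f[1].round(1))
edge(rim&(abs(L[...,1]+79)<7)&(abs(L[...,0])<95),'-y wall',1)
edge(rim&(abs(L[...,0]-104)<8)&(L[...,1]<20)&(L[...,1]>-70),'far wall',0)
edge(rim&(abs(L[...,0]+104)<8)&(L[...,1]<20)&(L[...,1]>-70),'near wall',0)
tc=(np.array([.6463,.0440])-[.535,.1932])@e.T*1000; print('tcp in tray',tc)
k=ok&(Z>.145)&(Z<.165)&(abs(L[...,0]-tc[0])<30)&(L[...,1]>tc[1]+20)&(L[...,1]<tc[1]+75)
q=L[k]-tc; print('rake plate/bar',len(q),np.percentile(P[k][:,2],[5,50,95]))
s=q[q[:,1]>55]; print('plate x range',np.percentile(s[:,0],[2,98]),'y',np.percentile(s[:,1],[2,98]))
s=q[(q[:,1]<50)]; print('bar x range',np.percentile(s[:,0],[3,97]))
f=np.polyfit(s[:,1],s[:,0],1); print('bar slope deg',np.degrees(f[0]))
hsv=ok&(Z>.06)&(Z<.09)&(abs(L[...,0]-50)<50)&(L[...,1]>-65)&(L[...,1]<40)
print('upper chips x',np.percentile(L[hsv][:,0],[2,98]),Z[hsv].mean(), 'y',np.percentile(L[hsv][:,1],[2,98]))
z=np.load('top0.npz'); P,d=z['P'],z['d'];Z=P[...,2]; L=(P[...,:2]-[.535,.1932])@e.T*1000
k=(d>0)&(Z>.064)&(Z<.085)&(abs(L[...,0])<85)&(abs(L[...,1])<60); q=L[k]; print('top chips',np.percentile(q,[2,98],axis=0),len(q))
E
```

```text
-y wall lo 25 at mid -80.5 slope deg 0.03 x0 -80.5
-y wall hi 25 at mid -75.1 slope deg 0.02 x0 -75.1
far wall lo 8 at mid 103.3 slope deg 0.47 x0 103.6
far wall hi 8 at mid 108.9 slope deg -0.02 x0 108.9
near wall lo 9 at mid -104.0 slope deg -0.1 x0 -104.2
near wall hi 9 at mid -98.2 slope deg 0.09 x0 -98.1
tcp in tray [  78.14238558 -168.94406641]
rake plate/bar 1830 [0.15481773 0.15590424 0.15697721]
plate x range [-15.79505665  17.940084  ] y [55.42533337 63.65899923]
bar x range [-3.2097725   6.17660092]
bar slope deg -0.03983399422961738
upper chips x [35.82171051 59.64214621] 0.07292771909024245 y [-43.81625834 -20.55022399]
top chips [[ 31.18153416 -43.01703872]
 [ 56.27314069  40.15227598]] 269
```

Call:
play_rows([
  [[0.015,-0.008,0],[0,0,0]],
  [[0.03,0,0],[0,0,0]],
  [[0.03,0,0],[0,0,0]],
  [[0.03,0,0],[0,0,0]],
  [[0.03,0,0],[0,0,0]],
  [[0.02,0,0],[0,0,0]],
  [[0.0145,0,0],[0,0,0]],
  [[0,0,0],[0,0,0]],
  [[0,0,0],[0,0,0]],
  [[0,0,0.015],[0,0,0]],
  [[0,0,0.015],[0,0,0]],
  [[0,0,0.01],[0,0,0]],
  [[0,0,0],[0,0,0]],
  [[0,0,0],[0,0,0]],
])

```text
clock: 9.68
tcp_pos: [0.6043, 0.2099, 0.1445]
ee_rot: [0.0, 0.63, 0.777, 0.0]
force: [-0.4, 0.9, -3.2]
gripper_width: 0.0235
grasp_force: 59.3
```

```bash
python3 - <<'E'
from h import *
im,d,P=look('top'); np.savez('top2.npz',im=im,d=d,P=P)
s=arm.observe(); a=np.radians(11.9); e=np.array([[np.cos(a),np.sin(a)],[-np.sin(a),np.cos(a)]])
print((s['tcp_pos'][:2]-[.535,.1932])@e.T*1000)
goto([.535,.1932,.12],11.9)
b=cv2.resize(im[150:260,140:240],None,fx=4,fy=4,interpolation=cv2.INTER_CUBIC)
cv2.imwrite('pics/crop2.png',b[...,::-1])
E
```

```text
[71.33966738  2.12983157]
t 9.725 tcp [0.6044 0.21   0.1448] F [-0.16  0.43 -2.69] w 0.0231
shift [-0.0022 -0.0714  0.0247] turn [ 0.05 -0.   -0.02]
```

View pics/crop2.png

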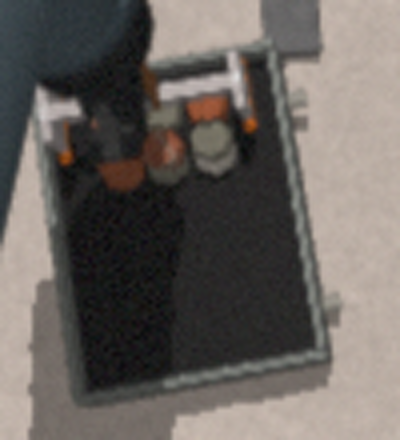

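The crop shows the bar from (160,85) to (240,70), behind the upper chips, with both runners inside the walls. I'll descend.

Call:
play_rows([
  [[-0.0012,-0.001,0.008],[0,0,0]],
  [[0,0,0.008],[0,0,0]],
  [[0,0,0.006],[0,0,0]],
  [[0,0,0.002],[0,0,0]],
  [[0,0,0],[0,0,0]],
  [[0,0,0],[0,0,0]],
  [[0,0,0],[0,0,0]],
])

```text
clock: 10.6
tcp_pos: [0.6034, 0.2086, 0.1206]
ee_rot: [0.0, 0.63, 0.777, 0.0]
force: [0.4, 0.4, -4.1]
gripper_width: 0.0233
grasp_force: 59.4
```

Call:
play_rows([
  [[0,0,0.001],[0,0,0]],
  [[0,0,0.001],[0,0,0]],
  [[0,0,0],[0,0,0]],
])

```text
clock: 10.98
tcp_pos: [0.6031, 0.2086, 0.1182]
ee_rot: [-0.0, 0.63, 0.777, -0.0]
force: [-0.1, -0.4, -2.1]
gripper_width: 0.0235
grasp_force: 59.4
```

Call:
play_rows([
  [[0,0,0.0005],[0,0,0]],
  [[0,0,0.0005],[0,0,0]],
  [[0,0,0],[0,0,0]],
])

```text
clock: 11.35
tcp_pos: [0.6032, 0.2086, 0.1173]
ee_rot: [0.0, 0.63, 0.777, -0.0]
force: [0.7, 0.9, -3.0]
gripper_width: 0.0232
grasp_force: 59.4
```

Call:
play_rows([
  [[0,0,0.0005],[0,0,0]],
  [[0,0,0],[0,0,0]],
  [[0,0,0.0005],[0,0,0]],
  [[0,0,0],[0,0,0]],
])

```text
clock: 11.85
tcp_pos: [0.6032, 0.2086, 0.1163]
ee_rot: [-0.0, 0.63, 0.777, -0.0]
force: [-0.2, 0.1, -2.8]
gripper_width: 0.0236
grasp_force: 59.4
```

Call:
play_rows([
  [[0,0,0.0005],[0,0,0]],
  [[0,0,0],[0,0,0]],
  [[0,0,0],[0,0,0]],
])

```text
clock: 12.22
tcp_pos: [0.6032, 0.2086, 0.1158]
ee_rot: [0.0, 0.63, 0.777, 0.0]
force: [-0.5, 0.7, -3.6]
gripper_width: 0.0232
grasp_force: 59.4
```

Call:
play_rows([
  [[0,0,0.0005],[0,0,0]],
  [[0,0,0],[0,0,0]],
  [[0,0,0],[0,0,0]],
])

```text
clock: 12.6
tcp_pos: [0.6032, 0.2086, 0.1153]
ee_rot: [0.0, 0.63, 0.777, 0.0]
force: [0.1, -0.7, -2.6]
gripper_width: 0.0235
grasp_force: 59.4
```

Call:
play_rows([
  [[0,0,0.0005],[0,0,0]],
  [[0,0,0],[0,0,0]],
  [[0,0,0],[0,0,0]],
])

```text
clock: 12.98
tcp_pos: [0.6032, 0.2086, 0.1148]
ee_rot: [0.0, 0.63, 0.777, 0.0]
force: [0.0, -0.6, -4.2]
gripper_width: 0.0235
grasp_force: 59.4
```

Call:
play_rows([
  [[0,0,0.0005],[0,0,0]],
  [[0,0,0],[0,0,0]],
  [[0,0,0],[0,0,0]],
])

```text
clock: 13.35
tcp_pos: [0.6033, 0.2086, 0.1146]
ee_rot: [0.0, 0.63, 0.777, 0.0]
force: [-0.4, -0.8, 1.2]
gripper_width: 0.0237
grasp_force: 60.0
```

```bash
cat >> h.py <<'E'
def ft(n=6):
    F=[];T=[]
    for i in range(n):
        imaging.get_image('wrist'); s=arm.observe(); F.append(s['force']);T.append(s['torque'])
    a=np.radians(11.9); e=np.array([[np.cos(a),np.sin(a),0],[-np.sin(a),np.cos(a),0],[0,0,1]])
    p=s['tcp_pos']-[.535,.1932,0]
    print('t',round(s['clock'],2),'tray-frame tcp mm',np.round(e@p*1000,2),'F',np.round(e@np.mean(F,0),2),'sdz',np.std(F,0)[2].round(2),'T',np.round(e@np.mean(T,0),3),'sd',np.std(T,0).round(3))
E
python3 -c "
from h import *
ft()"
```

```text
t 13.65 tray-frame tcp mm [ 70.05   0.92 114.57] F [-1.2   0.21  2.39] sdz 0.49 T [-0.02   0.446 -0.001] sd [0.026 0.047 0.046]
```

Contact is about 5.4 N against the free baseline of −3 N, and it is stiff at roughly 14 N/mm. I'll draw in short steps to learn the slope.

Call:
play_rows([
  [[0,-0.002,0],[0,0,0]],
  [[0,-0.002,0],[0,0,0]],
  [[0,0,0],[0,0,0]],
])

```text
clock: 14.02
tcp_pos: [0.5998, 0.2079, 0.1146]
ee_rot: [0.0, 0.63, 0.777, 0.001]
force: [1.8, -0.0, 1.8]
gripper_width: 0.0233
grasp_force: 60.1
```

```bash
python3 -c "
from h import *
ft()"
```

```text
t 14.32 tray-frame tcp mm [ 66.41   1.   114.64] F [ 1.72 -0.33  2.71] sdz 0.5 T [-0.007 -0.48   0.016] sd [0.031 0.051 0.015]
```

Call:
play_rows([
  [[0,-0.002,0],[0,0,0]],
  [[0,-0.002,0],[0,0,0]],
  [[0,-0.002,-0.0001],[0,0,0]],
  [[0,-0.002,0],[0,0,0]],
])

```text
clock: 14.82
tcp_pos: [0.5917, 0.2061, 0.1147]
ee_rot: [0.0, 0.63, 0.777, 0.0]
force: [2.7, 0.9, 5.2]
gripper_width: 0.0236
grasp_force: 60.4
```

```bash
python3 -c "
from h import *
ft()"
```

```text
t 15.12 tray-frame tcp mm [ 57.88   0.98 114.63] F [ 2.54 -0.43  5.75] sdz 0.45 T [-0.016 -0.689 -0.004] sd [0.027 0.068 0.028]
```

Call:
play_rows([
  [[0,0,-0.00025],[0,0,0]],
  [[0,-0.002,-7e-05],[0,0,0]],
  [[0,-0.002,-7e-05],[0,0,0]],
  [[0,-0.002,-7e-05],[0,0,0]],
])

```text
clock: 15.62
tcp_pos: [0.5852, 0.2048, 0.1147]
ee_rot: [-0.0, 0.63, 0.777, -0.0]
force: [3.4, 0.2, 3.2]
gripper_width: 0.0233
grasp_force: 60.3
```

```bash
python3 -c "
from h import *
ft(4)"
```

```text
t 15.82 tray-frame tcp mm [ 51.29   0.98 114.69] F [1.84 0.01 3.42] sdz 1.12 T [-0.001 -0.439 -0.027] sd [0.017 0.109 0.007]
```

Call:
play_rows([
  [[0,-0.002,-5e-05],[0,0,0]],
  [[0,-0.002,-5e-05],[0,0,0]],
  [[0,-0.002,-5e-05],[0,0,0]],
  [[0,-0.002,-5e-05],[0,0,0]],
])

```text
clock: 16.32
tcp_pos: [0.5773, 0.2031, 0.1149]
ee_rot: [-0.0, 0.63, 0.777, -0.0]
force: [1.8, 1.1, 0.6]
gripper_width: 0.0231
grasp_force: 60.0
```

```bash
python3 -c "
from h import *
ft(4)"
```

```text
t 16.52 tray-frame tcp mm [ 43.18   0.97 114.79] F [ 0.67 -0.15  1.29] sdz 0.12 T [-0.003 -0.128 -0.008] sd [0.03  0.113 0.014]
```

Call:
play_rows([
  [[0,-0.002,0],[0,0,0]],
  [[0,-0.002,0],[0,0,0]],
  [[0,-0.002,0],[0,0,0]],
  [[0,-0.002,0],[0,0,0]],
])

```text
clock: 17.02
tcp_pos: [0.5696, 0.2015, 0.1149]
ee_rot: [-0.0, 0.63, 0.777, -0.0]
force: [1.8, 0.4, -0.6]
gripper_width: 0.0236
grasp_force: 59.9
```

```bash
python3 -c "
from h import *
ft(4)"
```

```text
t 17.23 tray-frame tcp mm [ 35.38   1.   114.92] F [ 0.41 -0.16  0.61] sdz 0.32 T [ 0.007 -0.038  0.009] sd [0.042 0.057 0.022]
```

Call:
play_rows([
  [[0,-0.002,0],[0,0,0]],
  [[0,-0.002,0],[0,0,0]],
  [[0,-0.002,0],[0,0,0]],
  [[0,-0.002,0],[0,0,0]],
  [[0,-0.002,0],[0,0,0]],
])

```text
clock: 17.85
tcp_pos: [0.56, 0.1995, 0.115]
ee_rot: [0.0, 0.63, 0.777, -0.0]
force: [0.4, 0.3, -0.7]
gripper_width: 0.0234
grasp_force: 59.8
```

```bash
python3 -c "
from h import *
ft(4)
im,d,P=look('top'); cv2.imwrite('pics/crop3.png',cv2.resize(im[150:260,140:240],None,fx=4,fy=4,interpolation=cv2.INTER_CUBIC)[...,::-1])"
```

```text
t 18.05 tray-frame tcp mm [ 25.53   1.01 115.  ] F [ 0.45 -0.32 -0.15] sdz 0.65 T [-0.022  0.017  0.018] sd [0.053 0.105 0.025]
```

View pics/crop3.png

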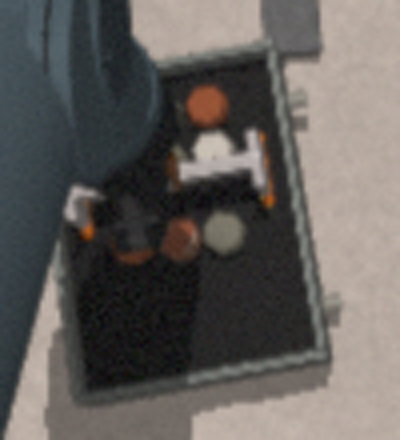

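The crop shows the upper chips knocked forward of the bar, at (130,250), (180,240) and (225,232). The lower row has the bar passing over it. Continuing.

Call:
play_rows([
  [[0,-0.002,5e-05],[0,0,0]],
  [[0,-0.002,3e-05],[0,0,0]],
  [[0,-0.002,3e-05],[0,0,0]],
  [[0,-0.002,0],[0,0,0]],
  [[0,-0.002,0],[0,0,0]],
])

```text
clock: 18.73
tcp_pos: [0.5505, 0.1975, 0.1151]
ee_rot: [0.0, 0.63, 0.777, 0.0]
force: [1.6, 0.7, 1.0]
gripper_width: 0.0235
grasp_force: 59.9
```

```bash
python3 -c "
from h import *
ft(4)"
```

```text
t 18.93 tray-frame tcp mm [ 15.83   1.04 115.07] F [ 0.77 -0.32  1.55] sdz 0.75 T [-0.007 -0.171 -0.024] sd [0.028 0.08  0.009]
```

Call:
play_rows([
  [[0,-0.002,0],[0,0,0]],
  [[0,-0.002,0],[0,0,0]],
  [[0,-0.002,0],[0,0,0]],
  [[0,-0.002,0],[0,0,0]],
  [[0,-0.002,0],[0,0,0]],
  [[0,-0.002,0],[0,0,0]],
])

```text
clock: 19.68
tcp_pos: [0.5389, 0.1951, 0.1152]
ee_rot: [0.0, 0.63, 0.777, 0.0]
force: [3.2, 0.4, 2.5]
gripper_width: 0.0234
grasp_force: 60.4
```

```bash
python3 -c "
from h import *
ft(4)"
```

```text
t 19.88 tray-frame tcp mm [  3.91   1.01 115.16] F [ 1.94 -0.03  4.94] sdz 0.72 T [-0.007 -0.416  0.013] sd [0.019 0.062 0.014]
```

Call:
play_rows([
  [[0,0,-0.0002],[0,0,0]],
  [[0,-0.002,-5e-05],[0,0,0]],
  [[0,-0.002,-5e-05],[0,0,0]],
  [[0,-0.002,-4e-05],[0,0,0]],
  [[0,-0.002,-4e-05],[0,0,0]],
  [[0,-0.002,-4e-05],[0,0,0]],
])

```text
clock: 20.62
tcp_pos: [0.5286, 0.1928, 0.1153]
ee_rot: [-0.0, 0.63, 0.777, -0.0]
force: [2.3, -0.2, 1.8]
gripper_width: 0.0233
grasp_force: 60.4
```

```bash
python3 -c "
from h import *
ft(4)"
```

```text
t 20.82 tray-frame tcp mm [ -6.62   0.99 115.24] F [1.79 0.08 2.77] sdz 0.46 T [-0.009 -0.281  0.036] sd [0.024 0.096 0.051]
```

Call:
play_rows([
  [[0,-0.002,-5e-05],[0,0,0]],
  [[0,-0.002,-4e-05],[0,0,0]],
  [[0,-0.002,-4e-05],[0,0,0]],
  [[0,-0.002,-4e-05],[0,0,0]],
  [[0,-0.002,-4e-05],[0,0,0]],
  [[0,-0.002,-4e-05],[0,0,0]],
  [[0,-0.002,-4e-05],[0,0,0]],
])

```text
clock: 21.7
tcp_pos: [0.5147, 0.1899, 0.1155]
ee_rot: [-0.0, 0.63, 0.777, -0.0]
force: [0.6, 0.4, -0.8]
gripper_width: 0.0234
grasp_force: 60.0
```

```bash
python3 -c "
from h import *
ft(4)"
```

```text
t 21.9 tray-frame tcp mm [-20.74   0.98 115.46] F [ 0.18 -0.04  0.  ] sdz 0.25 T [ 0.017 -0.009  0.023] sd [0.015 0.114 0.005]
```

Call:
play_rows([
  [[0,-0.002,3e-05],[0,0,0]],
  [[0,-0.002,0],[0,0,0]],
  [[0,-0.002,0],[0,0,0]],
  [[0,-0.002,0],[0,0,0]],
  [[0,-0.002,0],[0,0,0]],
  [[0,-0.002,0],[0,0,0]],
])

```text
clock: 22.65
tcp_pos: [0.5032, 0.1875, 0.1156]
ee_rot: [0.0, 0.63, 0.777, 0.0]
force: [0.0, 0.6, -1.1]
gripper_width: 0.0232
grasp_force: 59.7
```

```bash
python3 -c "
from h import *
ft(4)"
```

```text
t 22.85 tray-frame tcp mm [-32.44   1.04 115.58] F [-0.03 -0.16 -1.09] sdz 0.33 T [ 0.008  0.089 -0.019] sd [0.016 0.082 0.007]
```

Call:
play_rows([
  [[0,0,0.00015],[0,0,0]],
  [[0,-0.002,5e-05],[0,0,0]],
  [[0,-0.002,2e-05],[0,0,0]],
  [[0,-0.002,2e-05],[0,0,0]],
  [[0,-0.002,0],[0,0,0]],
  [[0,-0.002,0],[0,0,0]],
])

```text
clock: 23.6
tcp_pos: [0.4939, 0.1856, 0.1156]
ee_rot: [0.0, 0.63, 0.777, 0.0]
force: [2.5, -0.1, 1.7]
gripper_width: 0.0232
grasp_force: 60.0
```

```bash
python3 -c "
from h import *
ft(4)"
```

```text
t 23.8 tray-frame tcp mm [-41.97   1.04 115.61] F [1.03 0.01 2.89] sdz 0.66 T [-0.002 -0.284  0.012] sd [0.031 0.082 0.012]
```

Call:
play_rows([
  [[0,-0.002,-5e-05],[0,0,0]],
  [[0,-0.002,-3e-05],[0,0,0]],
  [[0,-0.002,-3e-05],[0,0,0]],
  [[0,-0.002,-3e-05],[0,0,0]],
  [[0,-0.002,-3e-05],[0,0,0]],
])

```text
clock: 24.42
tcp_pos: [0.484, 0.1835, 0.1157]
ee_rot: [0.0, 0.63, 0.777, 0.0]
force: [2.9, -0.1, 4.9]
gripper_width: 0.0236
grasp_force: 60.3
```

```bash
python3 -c "
from h import *
ft(4)
im,d,P=look('top'); np.savez('top4.npz',im=im,d=d,P=P);cv2.imwrite('pics/crop4.png',cv2.resize(im[150:260,140:240],None,fx=4,fy=4,interpolation=cv2.INTER_CUBIC)[...,::-1])"
```

```text
t 24.62 tray-frame tcp mm [-52.25   1.03 115.66] F [ 1.98 -0.26  5.41] sdz 0.65 T [ 0.007 -0.482  0.025] sd [0.039 0.038 0.021]
```

View pics/crop4.png

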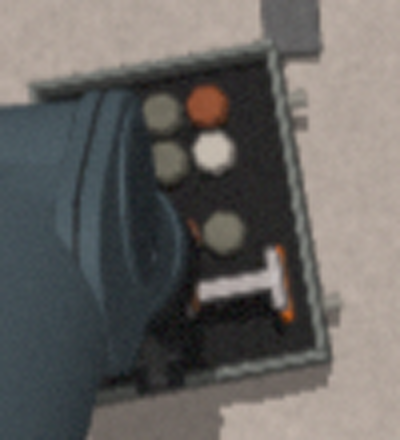

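Five chips in view are flat: (160,110), (207,105), (212,150), (170,162) and (222,232). The arm hides the rest, so I'll check heights with the scene and wrist cameras.

```bash
python3 - <<'E'
from h import *
a=np.radians(11.9); e=np.array([[np.cos(a),np.sin(a)],[-np.sin(a),np.cos(a)]])
for n in ('scene','wrist'):
    im,d,P=look(n); Z=P[...,2]; L=(P[...,:2]-[.535,.1932])@e.T*1000
    k=(d>0)&(abs(L[...,0])<92)&(abs(L[...,1])<68)&(Z>.045)&(Z<.1)
    print(n,k.sum(), 'high',(k&(Z>.062)).sum())
    c=(k&(Z<.075)&(L[...,0]>-35)).astype(np.uint8)
    nl,lab,st,_=cv2.connectedComponentsWithStats(c)
    for i in range(1,nl):
        if st[i,4]>8: print(st[i,4],L[lab==i].mean(0).round(),np.percentile(Z[lab==i],[5,50,95]).round(4))
    if n=='scene': cv2.imwrite('pics/s5.png',cv2.resize(im[90:180,215:335],None,fx=5,fy=5,interpolation=cv2.INTER_CUBIC)[...,::-1])
E
```

```text
scene 927 high 205
212 [-10.  -1.] [0.0482 0.0563 0.0598]
213 [41. -2.] [0.0471 0.0552 0.0592]
214 [73. -2.] [0.047  0.0549 0.0587]
10 [-34. -60.] [0.0466 0.0529 0.072 ]
wrist 12189 high 2322
39 [-30.  63.] [0.0451 0.0461 0.0712]
1225 [-9. 33.] [0.0508 0.0566 0.0578]
2472 [55. 34.] [0.0477 0.0556 0.0571]
1103 [39.  4.] [0.0474 0.0558 0.0572]
1728 [-11.  -5.] [0.0489 0.0565 0.0578]
1129 [71.  3.] [0.0469 0.0554 0.0568]
2095 [ 55. -27.] [0.0471 0.0556 0.057 ]
```

View pics/s5.png

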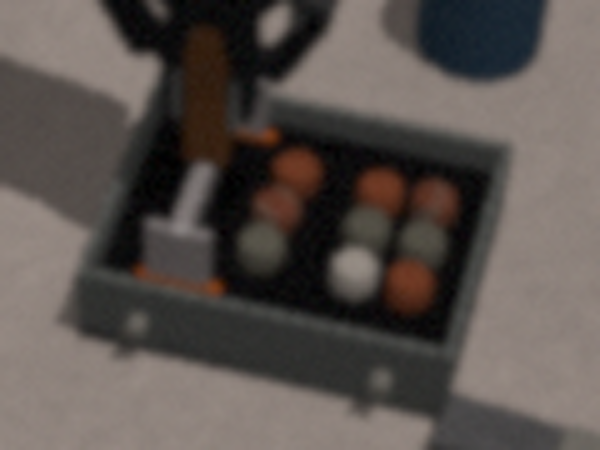

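All nine chips are flat in one layer, with tops at about 56 mm: six in two far rows and three in one row near the middle. I'll lift and return the rake.

Call:
play_rows([
  [[0,0,-0.005],[0,0,0]],
  [[0,0,-0.015],[0,0,0]],
  [[0,0,-0.025],[0,0,0]],
  [[0,0,-0.025],[0,0,0]],
  [[0,0,-0.01],[0,0,0]],
  [[0,0,0],[0,0,0]],
  [[0,0,0],[0,0,0]],
])

```text
clock: 25.65
tcp_pos: [0.483, 0.1833, 0.1947]
ee_rot: [-0.0, 0.63, 0.777, -0.001]
force: [0.4, 0.4, -3.0]
gripper_width: 0.0233
grasp_force: 59.6
```

```bash
python3 -c "
from h import *
goto([.533,-.1745,.155],8.85)"
```

```text
t 25.65 tcp [0.483  0.1833 0.1947] F [ 0.38  0.37 -3.03] w 0.0233
shift [-0.3604 -0.0248  0.0399] turn [-0.1   0.03  3.05]
```

Call:
play_rows([
  [[-0.015,-0.001,0],[0,0,0]],
  [[-0.03,-0.002,0],[0,0,0]],
  [[-0.03,-0.002,0],[0,0,0]],
  [[-0.03,-0.002,0],[0,0,0]],
  [[-0.03,-0.002,0],[0,0,0]],
  [[-0.03,-0.002,0],[0,0,0]],
  [[-0.03,-0.002,0],[0,0,0]],
  [[-0.03,-0.002,0],[0,0,0]],
  [[-0.03,-0.002,0],[0,0,0]],
  [[-0.03,-0.002,0],[0,0,0]],
  [[-0.03,-0.002,0],[0,0,0]],
  [[-0.025,-0.002,0],[0,0,0]],
  [[-0.02,-0.0018,0],[0,0,0]],
  [[0,0,0.02],[0,0,1.5]],
  [[0,0,0.02],[0,0,1.5]],
  [[0,0,0],[0,0,0]],
  [[0,0,0],[0,0,0]],
])

```text
clock: 27.78
tcp_pos: [0.5338, -0.1741, 0.1557]
ee_rot: [0.0, 0.65, 0.76, -0.0]
force: [0.0, -0.4, -2.7]
gripper_width: 0.0232
grasp_force: 59.4
```

```bash
python3 -c "
from h import *
goto([.533,-.1745,.0865],8.85)"
```

```text
t 27.775 tcp [ 0.5338 -0.1741  0.1557] F [ 0.05 -0.4  -2.67] w 0.0232
shift [-0.0003 -0.0008  0.0692] turn [-0.    0.02  0.07]
```

Call:
play_rows([
  [[0,-0.001,0.015],[0,0,0]],
  [[0,0,0.02],[0,0,0]],
  [[0,0,0.02],[0,0,0]],
  [[0,0,0.01],[0,0,0]],
  [[0,0,0.004],[0,0,0]],
  [[0,0,0],[0,0,0]],
  [[0,0,0],[0,0,0]],
])

```text
clock: 28.65
tcp_pos: [0.5332, -0.1743, 0.0871]
ee_rot: [0.0, 0.65, 0.76, 0.0]
force: [-0.2, -0.3, -3.6]
gripper_width: 0.0236
grasp_force: 59.3
```

Call:
play_rows([
  [[0,0,0.0008],[0,0,0]],
  [[0,0,0.0005],[0,0,0]],
  [[0,0,0],[0,0,0]],
  [[0,0,0],[0,0,0]],
])

```text
clock: 29.15
tcp_pos: [0.5327, -0.1741, 0.0853]
ee_rot: [0.0, 0.65, 0.76, 0.0]
force: [-0.2, 0.0, -3.1]
gripper_width: 0.0236
grasp_force: 59.3
```

Call:
play_rows([
  [[0,0,0.0005],[0,0,0]],
  [[0,0,0],[0,0,0]],
  [[0,0,0],[0,0,0]],
])

```text
clock: 29.52
tcp_pos: [0.5327, -0.1741, 0.0847]
ee_rot: [-0.0, 0.65, 0.76, -0.0]
force: [0.4, -0.1, -3.4]
gripper_width: 0.023
grasp_force: 59.3
```

Call:
play_rows([
  [[0,0,0.0005],[0,0,0]],
  [[0,0,0],[0,0,0]],
  [[0,0,0],[0,0,0]],
])

```text
clock: 29.9
tcp_pos: [0.5328, -0.1741, 0.0846]
ee_rot: [0.0, 0.65, 0.76, 0.0]
force: [-1.6, 0.9, 3.7]
gripper_width: 0.0232
grasp_force: 60.4
```

Call:
play_rows([
  [[0,0,0.0003],[0,0,0]],
  [[0,0,0],[0,0,0]],
  [[0,0,0],[0,0,0]],
])

```text
clock: 30.28
tcp_pos: [0.5329, -0.1741, 0.0845]
ee_rot: [0.0, 0.65, 0.76, 0.0]
force: [-2.6, 2.2, 7.5]
gripper_width: 0.0232
grasp_force: 61.1
```

The rake is standing on the pad. I'll open and withdraw straight up.

Call:
play_rows([
  [[0,0,0],[0,0,0]],
  [[0,0,0],[0,0,0]],
  [[0,0,0],[0,0,0]],
  [[0,0,0],[0,0,0]],
  [[0,0,0],[0,0,0]],
  [[0,0,0],[0,0,0]],
  [[0,0,0],[0,0,0]],
  [[0,0,0],[0,0,0]],
], claw=0.0854)

```text
clock: 31.28
tcp_pos: [0.5327, -0.1741, 0.084]
ee_rot: [0.0, 0.65, 0.76, 0.0]
force: [-0.4, -0.3, -0.2]
gripper_width: 0.0854
grasp_force: 0.0
```

Call:
play_rows([
  [[0,0,-0.01],[0,0,0]],
  [[0,0,-0.025],[0,0,0]],
  [[0,0,-0.03],[0,0,0]],
  [[0,0,-0.03],[0,0,0]],
  [[0,0,-0.03],[0,0,0]],
  [[0,0,-0.02],[0,0,0]],
  [[0,0,0],[0,0,0]],
  [[0,0,0],[0,0,0]],
])

```text
clock: 32.28
tcp_pos: [0.5323, -0.1738, 0.2285]
ee_rot: [-0.0, 0.65, 0.76, -0.0]
force: [-0.1, 0.8, 0.5]
gripper_width: 0.085
grasp_force: 0.0
```

```bash
python3 - <<'E'
from h import *
im,d,P=look('wrist'); Z=P[...,2]
def rect(m,t,c,Rr):
    k=m&(d>0)&(np.hypot(P[...,0]-c[0],P[...,1]-c[1])<Rr)
    k=cv2.morphologyEx(k.astype(np.uint8),cv2.MORPH_OPEN,np.ones((3,3)))>0
    r=cv2.minAreaRect((P[k][:,:2]*1000).astype(np.float32)); print(t,k.sum(),np.round(r[0],1),np.round(r[1],1),round(r[2],2),np.median(P[k][:,2]))
rect((Z>.133)&(Z<.145),'handle',(.537,-.174),.05)
rect((Z>.052)&(Z<.06),'bar',(.537,-.174),.09)
rect((Z>.004)&(Z<.013)&(im.max(2)<60),'dock',(.533,-.175),.1)
im,d,P=look('top'); Z=P[...,2]; a=np.radians(11.9); e=np.array([[np.cos(a),np.sin(a)],[-np.sin(a),np.cos(a)]]); L=(P[...,:2]-[.535,.1932])@e.T*1000
k=(d>0)&(abs(L[...,0])<90)&(abs(L[...,1])<66)
print('tray z>62mm px',(k&(Z>.064)).sum(),'chip px',(k&(Z>.048)).sum(), arm.observe()['clock'])
E
```

```text
handle 841 [ 534.3 -173.1] [23.8 24.2] 8.47 0.1380694896096075
bar 943 [ 533.8 -173.1] [ 34.1 127. ] 9.17 0.05621418746735468
dock 5602 [ 535.  -173.7] [ 88.7 157.3] 8.9 0.00829697487478498
tray z>62mm px 0 chip px 756 32.375
```

The rake is centred to about 1 mm and aligned with the pad, and the tray has no stacked chips. Handing in.

```bash
python3 -c "
from workcell import arm
print(arm.sign_off())"
```

```text
the job is handed in; nothing more can be done
None
```

The job is handed in: all nine chips lie flat in one layer in the tray, and the rake stands upright on its pad, about 1 mm off centre and aligned with it. The rake was drawn to about 52 mm past the tray's centre, and measured force on the bed peaked near 9 N. The sign-off gave no verdict.

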